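# Lay the cutting dies on their blanks for the press

### The arm

A 7-joint arm with a two-finger parallel gripper is mounted at the origin on the work surface. World frame = base frame: x ahead of the robot, y to its left, z up, the work surface at z = 0. Lengths are in mm, angles in rad, forces in N, time in s.
With the tool pointing down it reaches from about 425 to 1025 mm from the base axis. Payload 9.4 kg.
Tool frame: the origin (TCP) lies on the mounting face of the last link; the fingertips stand 173 mm ahead of it and the grasp point (between the pads) lies 155 mm ahead of it; z points along the fingers, y is the line along which they close (so a half turn about z gives the same grasp; the last joint's range is limited). The gripper opens to 85 mm and grips with 20 to 120 N. Pads are 22 mm wide; open, the fingers measure 114 mm over their backs; the gripper's body (76 mm by 85 mm) begins 54 mm behind the grasp point. The pads swing forward as they close: fully open they stand 13 mm farther back than shut.
Start: joints at [-1.386, 0.599, -0.003, 1.599, 0.002, 0.943, -0.08], TCP at [187.641, 700.297, 404.675] pointing down, gripper open.
Joint ranges: [-2.57, 2.57], [-0.35, 1.97], [-1.29, 1.29], [0.11, 2.56], [-1.05, 4.19], [0.11, 1.86], [-2.63, 2.63]. Speed limits (rad/s): [2.22, 2.22, 3.01, 3.01, 3.14, 3.14, 3.14].

### API

Orientations are given as [roll, pitch, yaw] about the fixed x, y, z axes, in that order (R = Rz(yaw) Ry(pitch) Rx(roll)).
In Python, from station import manip gives the robot as it stands.
- The arm moves only by the shell command python3 -m creep 'ROWS' [FORCE]. ROWS is a JSON object of lists of equal length, an entry for each row: "rotation": the turn, a rotation vector about the world's x, y, z in rad, a list of three; "offset": the shift along the world's x, y, z in m, a list of three; "fingers": the closure, from 0 (fully open) to 1 (shut). A call has 1 to 5 rows; each row is the pose to reach, as a shift and turn from the pose commanded when the call began; what a row does not reach only later rows make up. A row lasts 1/8 s, in which the tool goes at most 62.5 mm and 10.7 degrees, less where a joint would pass 70% of its speed; a pose out of reach is approached as far as the arm can. A call with a gripper value outside its range is refused whole. The fingers move at their own pace and stop on an object; FORCE is the grip in N (left out, the last holds). Time passes only in rows, so rows that repeat a pose let the fingers close. It gives the time, the measured TCP pose, the force, the opening and the grip force at its end, in the units of the state.
- manip.get_obs(): the state, without advancing time (a new reading comes with each control period).
- manip.read_camera(name): name is "scene" or "top"; returns a dict with "image" (420x560x3 uint8, red, green, blue), "z_map" (420x560 float32, mm along the optical axis (not along the pixel's ray), 0 where there is no reading), "K" (3x3 intrinsics, pixels), "k1" (the pictures are not rectified: a ray, as slopes to the right and down, at radius r is drawn at 1 + k1 r^2 times it, then the intrinsics apply), "rvec" (rotation vector, rad) and "tvec" (3), from world to camera coordinates, as OpenCV has them. Camera axes: x right, y down, z forward; pixel columns grow to the right and rows downward; lengths in mm; the calibration is good to about 2 mm. A picture is of the moment at which its call begins.
- manip.hand_in(): hands the job in; it is judged then, once.
The state is a dict: "clock": time; "joint_positions": joint angles; "qvel": joint speeds; "joint_torque": joint torques, N m; "ee_pos": TCP position; "orientation": TCP orientation; "contact_force": force on the tool from outside, world axes, zero at the start; "ft_torque": the same for the moment, N m; "grip_width": finger opening in mm; "grip_force": force on a finger pad.
Only numpy, scipy, OpenCV 4.12 (cv2) and the standard library are available. Lean on these libraries where they do the work, as an engineer would, in place of code of your own. Each camera call takes 0.05 s, during which the arm holds its last target. There are 200 camera calls.

### The job

Lay out this pad for the cutting press: set each of the four steel dies, cutting edge down as it stands now, on the fibreboard blank of its own shape and size, centred and lined up so that an even margin of board shows all round, with the pointed end of the tag die over the pointed end of its blank. Set the dies down rather than dropping them, since a fall spoils the edge. Leave the pattern weight and the rivet tub where they are.

Things in the scene. Friction and masses are not known exactly. Their poses are not given: they have to be found in the camera images.
- big_round_die_mid (a point): loose steel cutting die, a plain round band like an open cutter: outside diameter 60 mm, height 50 mm, band 3 mm thick, with a dark flat bar 12 mm wide welded across just under the top rim. It stands on its cutting edge. The point is on its axis, half-way up (25 mm above its lower edge); z up. About 0.25 kg. Grip across the outside.
- small_round_die_mid (a point): loose steel cutting die, the smaller round one: outside diameter 42 mm, height 50 mm, otherwise like the big one; about 0.17 kg. The point is on its axis, half-way up; z up.
- rect_die_mid (a point): loose steel cutting die, a rectangular band, outside 72 mm long (its x) by 50 mm wide (its y), height 50 mm, bar across the middle; about 0.32 kg. The point is at its centre, half-way up; z up. Grip across the 50 mm width.
- tag_die_mid (a point): loose steel die, luggage-tag shape: outside 84 mm long (its x), 46 mm wide (its y), 50 mm high; sides parallel for 60 mm from the square end, then tapering over 24 mm to a blunt tip 16 mm wide at +x; about 0.3 kg. The point given is the middle of the parallel-sided part (under the bar), half-way up: 30 mm from the square end, 54 mm from the tip; z up. Grip here, across the 46 mm width.
- big_round_blank_top (a point): flat tan fibreboard blank, a disc of diameter 88 mm, 3 mm thick, fixed to the pad: goes with the big round die. The point is the centre of its top face; z up.
- small_round_blank_top (a point): flat tan fibreboard blank, a disc of diameter 70 mm, 3 mm thick, fixed to the pad: goes with the small round die. The point is the centre of its top face.
- rect_blank_top (a point): flat tan fibreboard blank, a rectangle 100 mm (x) by 78 mm (y), 3 mm thick, fixed to the pad: goes with the rectangular die. The point is the centre of its top face.
- tag_blank_top (a point): flat tan fibreboard blank in the luggage-tag shape, 112 mm long (x) by 74 mm wide (y), 3 mm thick, fixed to the pad, blunt tip at the +x end: goes with the tag die. The point given lies on its top face, 44 mm from the square end and 68 mm from the blunt tip: straight below the point given for the tag die when that die sits with an even 14 mm margin.
- pattern_weight: bystander: loose dark steel pattern weight, plate 90 mm (x) by 60 mm (y) by 14 mm with a bow handle along x, 55 mm high in all, 0.55 kg; origin at the centre of its underside.
- rivet_tub: bystander: loose open white tub of brass rivets, 76 mm (x) by 54 mm (y) by 30 mm high, 0.15 kg; origin at the centre of its underside. All ten things stand or lie on a fixed blue press pad 20 mm thick (its top is 20 mm above the bench).
Things that resemble listed ones, but are neither listed nor needed, are in the scene too. Leave any turquoise or yellow look-alike of the part that bears rect_die_mid alone.

How it is judged:
By the outcome, as a careful person would: the job done as asked, in the order asked, and still so for the second after the job is handed in, with the robot touching nothing.
It also fails if it takes over 112 s, if anything falls off the work surface, if the arm or the gripper's body presses on something with over 40 N, if the wrist force passes 120 N, or if a joint passes its speed limit or range.

## Working session

There is one attempt and no reset: what is moved stays moved. The work goes in short steps, Python scripts to look and compute and a shell command to move; the robot and the scene stay as the last step left them, time stands still between calls to the robot, and variables do not carry over. Pictures are saved under pics/ and viewed, at most 14 in all, crops included, and the job is handed in when it is done.

```bash
mkdir -p pics; ls; python3 - <<'E'
from station import manip
import cv2,numpy as np
print(manip.get_obs())
for n in("top","scene"):
    c=manip.read_camera(n)
    cv2.imwrite(f"pics/{n}0.png",c["image"][:,:,::-1]); np.savez(f"{n}0.npz",**c)
    print(n,c["K"],c["k1"],c["rvec"],c["tvec"])
E
```

```text
pics
{'clock': 0.0, 'joint_positions': array([-1.38568457,  0.60010693, -0.00257284,  1.60016109,  0.00175899,
        0.94292645, -0.07978961]), 'qvel': array([-8.14978521e-05, -5.06077777e-04,  7.41041378e-04, -1.03512962e-04,
       -1.32008059e-04, -4.51839594e-04, -5.78684548e-04]), 'joint_torque': array([ 7.49296987e-05, -7.76427770e+01,  1.56464640e+00, -2.58010179e+01,
        1.22625628e-02,  8.69904470e-03, -1.43854447e-05]), 'ee_pos': array([187.56839887, 700.08576626, 403.81831074]), 'orientation': array([-3.13999576e+00,  9.64884585e-05,  2.87985024e+00]), 'contact_force': array([0.44978811, 0.16127623, 0.66436941]), 'ft_torque': array([ 0.04664661, -0.01119413,  0.01681694]), 'grip_force': 0.0, 'grip_width': 85.42766926465438}
top [[453.83042107   0.         283.48170399]
 [  0.         453.83042107 207.8261143 ]
 [  0.           0.           1.        ]] -0.12760772395091882 [ 2.00998849 -2.2093417   0.24526851] [ 107.32922024  423.3884161  1449.29306725]
scene [[397.31860645   0.         280.14380431]
 [  0.         397.31860645 205.51604737]
 [  0.           0.           1.        ]] -0.032796054565421236 [ 1.75274549  1.70227553 -0.71741281] [ -97.42640073 -265.96871656 1373.3267843 ]
```

View pics/top0.png

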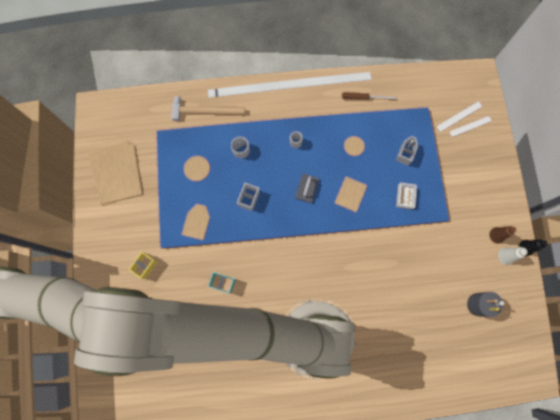

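View pics/scene0.png

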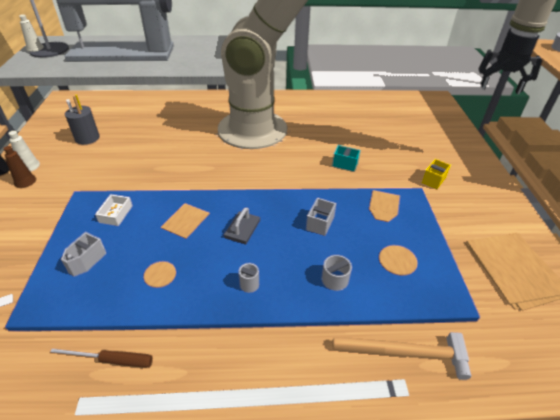

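The top view shows these things on the pad:
- **Dies:** big round (240,147), small round (296,140), rectangular, grey (248,196), and tag (408,150).
- **Blanks:** big round (196,168), small round (354,146), rectangular (350,194), and tag (197,222).
- **Leave in place:** weight (307,187) and tub (406,196).

There are three candidates for the rectangular die: grey (248,196) on the pad, yellow (142,265) and turquoise (222,283) on the bench. The grey steel one fits the description, because it stands on the pad and the other two are the look-alikes to leave alone.

```bash
cat > h.py <<'E'
import numpy as np,cv2
from scipy.optimize import least_squares
def circ(d): a=np.linspace(0,2*np.pi,72,endpoint=False); return np.c_[np.cos(a),np.sin(a)]*d/2
def rect(l,w): return np.array([[-l,-w],[l,-w],[l,w],[-l,w]])/2
P=dict(big_die=circ(60),small_die=circ(42),rect_die=rect(72,50),
 tag_die=np.array([[-30,-23],[30,-23],[54,-8],[54,8],[30,23],[-30,23.]]),
 big_blank=circ(88),small_blank=circ(70),rect_blank=rect(100,78),
 # 14 mm offset outline of the die; the cut corners follow from the sizes given
 tag_blank=np.array([[-44,-37],[34.0,-37],[68,-15.7],[68,15.7],[34.0,37],[-44,37.]]))
def rays(c,uv):
    d=np.array([0*0+c["k1"]*1.0,0,0,0],float).ravel()
    n=cv2.undistortPoints(np.asarray(uv,float).reshape(-1,1,2),c["K"],d).reshape(-1,2)
    return np.c_[n,np.ones(len(n))]
def world(c,uv,depth):
    R=cv2.Rodrigues(c["rvec"])[0]
    return (rays(c,uv)*np.asarray(depth)[:,None]-c["tvec"].ravel())@R
def plane(c,uv,z):
    R=cv2.Rodrigues(c["rvec"])[0]; o=-R.T@c["tvec"].ravel(); d=rays(c,uv)@R
    return o+d*((z-o[2])/d[:,2])[:,None]
def project(c,p):
    return cv2.projectPoints(np.asarray(p,float),c["rvec"],c["tvec"].ravel(),c["K"],np.array([float(c["k1"]),0,0,0]))[0].reshape(-1,2)
def dist(poly,p):   # signed, + outside
    cp=(poly*1).astype(np.float32).reshape(-1,1,2)
    return np.array([-cv2.pointPolygonTest(cp,(float(a),float(b)),True) for a,b in p])
def fit(poly,p,x0,yaws,f,band=0,bias=0):
    best=None
    for y in yaws:
        def r(q):
            c,s=np.cos(q[2]),np.sin(q[2]); d=dist(poly,(p-q[:2])@np.array([[c,-s],[s,c]]))-bias
            return np.where(d>0,d,np.where(d<-band,-d-band,0)) if band else d
        s=least_squares(r,[*x0,y],loss="soft_l1",f_scale=f,diff_step=1e-4,x_scale=[1,1,.03])
        if best is None or s.cost<best.cost: best=s
    return best.x,np.sqrt(np.mean(r(best.x)**2)) if 0 else best.cost/len(p)
def cloud(c):
    v,u=np.nonzero(c["z_map"]>0); uv=np.c_[u,v]; return uv,world(c,uv,c["z_map"][v,u])
def die(c,name,seed,zlo=50,zhi=78):
    uv,w=cloud(c); k=(np.hypot(*(w[:,:2]-seed).T)<75)&(w[:,2]>zlo)&(w[:,2]<zhi); p=w[k,:2]
    x0=(p.min(0)+p.max(0))/2
    yaws=[0] if P[name].shape[0]>10 else np.arange(-np.pi,np.pi,np.pi/(6))if'tag'in name else np.arange(0,np.pi,np.pi/6)
    return (*fit(P[name],p,x0,yaws,1.5,band=3),len(p))
def blank(c,name,seed):
    im=c["image"].astype(int); m=((im[:,:,0]>im[:,:,2]+20)).astype(np.uint8)
    n,l=cv2.connectedComponents(m); u,v=np.round(project(c,[[*seed,23]])[0]).astype(int)
    cs=cv2.findContours((l==l[v,u]).astype(np.uint8),cv2.RETR_EXTERNAL,cv2.CHAIN_APPROX_NONE)[0]
    p=plane(c,cs[0].reshape(-1,2),23)[:,:2]; x0=(p.min(0)+p.max(0))/2
    yaws=[0] if P[name].shape[0]>10 else np.arange(-np.pi,np.pi,np.pi/6)if'tag'in name else np.arange(0,np.pi,np.pi/6)
    return (*fit(P[name],p,x0,yaws,2,bias=-1.5),len(p))
E
cat > m.py <<'E'
from h import *
S=dict(big_die=(240,147),small_die=(296,140),rect_die=(248,196),tag_die=(408,150),big_blank=(196,168),small_blank=(354,146),rect_blank=(350,194),tag_blank=(197,224))
C={n:dict(np.load(n+"0.npz")) for n in("top","scene")}
for n in C:
    uv,w=cloud(C[n]); k=(C[n]["image"][uv[:,1],uv[:,0],2].astype(int)-C[n]["image"][uv[:,1],uv[:,0],0]>50); print(n,"pad z",np.median(w[k,2]),w[k,2].std())
for k,s in S.items():
    seed=plane(C["top"],[s],60 if"die"in k else 23)[0,:2]
    for n in C:
        q,e,m=(die if"die"in k else blank)(C[n],k,seed); print(k,n,q[:2].round(1),np.degrees(q[2]).round(1),round(e,2),m)
for nm,s in(("weight",(307,187)),("tub",(406,196))): print(nm,plane(C["top"],[s],40)[0,:2].round())
E
python3 m.py
```

```text
top pad z 20.191485034248437 3.4077889585199097
scene pad z 19.88520015866814 2.6118090627977466
big_die top [655.7 195. ] 11.1 6.67 159
big_die scene [656.4 194.6] -0.3 4.72 485
small_die top [664.5   3. ] 12.1 4.03 100
small_die scene [665.8   4.4] -19.2 3.05 321
rect_die top [480.9 180. ] -25.4 4.21 184
rect_die scene [481.1 181.8] 153.9 2.89 432
tag_die top [ 583.7 -369. ] -29.0 4.08 197
tag_die scene [ 584.4 -369.6] -28.5 1.96 667
big_blank top [603.9 350.6] 12.1 0.58 68
big_blank scene [605.  350.7] -0.0 0.42 94
small_blank top [ 634.4 -198.2] 2.4 0.74 53
small_blank scene [ 634.2 -197.7] 1.8 0.44 80
rect_blank top [ 463.7 -164.5] 150.9 0.56 89
rect_blank scene [ 464.3 -163.2] -29.1 0.5 98
tag_blank top [408.8 363.1] -18.4 0.53 89
tag_blank scene [409.4 363.3] -18.2 0.51 93
weight [497. -18.]
tub [ 435. -347.]
```

```bash
python3 - <<'E'
from h import *
c=dict(np.load("scene0.npz")); im=c["image"][:,:,::-1].copy()
k=5; 
def crop(u0,v0,D):
    a=cv2.resize(im[v0:v0+80,u0:u0+80],None,fx=k,fy=k,interpolation=cv2.INTER_CUBIC)
    for n,q,z in D:
        t=np.radians(q[2]);R=np.array([[np.cos(t),-np.sin(t)],[np.sin(t),np.cos(t)]])
        p=np.c_[P[n]@R.T+q[:2],np.full(len(P[n]),z)]
        cv2.polylines(a,[((project(c,p)-[u0,v0]+.5)*k).round().astype(np.int32)],True,(0,0,255),1)
    return a
A=crop(290,175,[("rect_die",(481,181,-25.8),70)]);B=crop(42,212,[("tag_die",(584,-369.3,-28.7),70)])
cv2.imwrite("pics/c1.png",np.hstack([A,B]))
E
```

```text
(no output)
```

View pics/c1.png

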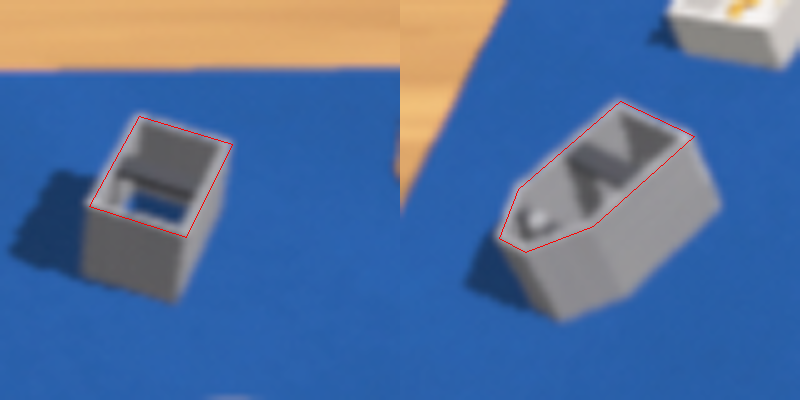

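```bash
python3 -m creep '{"offset":[[0.045,-0.043,0],[0.09,-0.086,0],[0.135,-0.129,0],[0.18,-0.172,0],[0.22,-0.21,0]],"rotation":[[0,0,-0.18],[0,0,-0.18],[0,0,-0.18],[0,0,-0.18],[0,0,-0.18]],"fingers":[0,0,0,0,0]}' 60
```

```text
clock: 0.72
ee_pos: [409.2, 488.3, 404.5]
orientation: [-3.141, 0.0, 2.699]
contact_force: [0.8, 0.5, 0.3]
grip_width: 85.6
grip_force: 0.0
```

The fitted outlines sit on the rims: the grey rectangular die in the left half, and the tag die in the right half with its tip at the lower left, which is +x. I'll move to the big round die first.

```bash
python3 -m creep '{"offset":[[0.038,-0.045,0],[0.076,-0.09,-0.01],[0.114,-0.135,-0.02],[0.152,-0.18,-0.03],[0.19,-0.225,-0.04]],"rotation":[[0,0,0],[0,0,0],[0,0,0],[0,0,0],[0,0,0]],"fingers":[0,0,0,0,0]}'
python3 -m creep '{"offset":[[0.03,-0.035,-0.02],[0.057,-0.069,-0.05],[0.057,-0.069,-0.08],[0.057,-0.069,-0.08],[0.057,-0.069,-0.08]],"rotation":[[0,0,0],[0,0,0],[0,0,0],[0,0,0],[0,0,0]],"fingers":[0,0,0,0,0]}'
```

```text
clock: 1.35
ee_pos: [598.6, 263.8, 364.1]
orientation: [-3.141, -0.0, 2.7]
contact_force: [0.3, 1.8, 0.1]
grip_width: 85.4
grip_force: 0.0
clock: 1.98
ee_pos: [654.6, 197.1, 285.4]
orientation: [3.141, 0.0, 2.701]
contact_force: [-0.1, -0.7, -0.1]
grip_width: 85.9
grip_force: 0.0
```

```bash
python3 -m creep '{"offset":[[0.0015,-0.0015,-0.025],[0.0015,-0.0015,-0.05],[0.0015,-0.0015,-0.07],[0.0015,-0.0015,-0.081],[0.0015,-0.0015,-0.081]],"rotation":[[0,0,0],[0,0,0],[0,0,0],[0,0,0],[0,0,0]],"fingers":[0,0,0,0,0]}'
python3 -m creep '{"offset":[[0,0,0],[0,0,0],[0,0,0],[0,0,0],[0,0,0]],"rotation":[[0,0,0],[0,0,0],[0,0,0],[0,0,0],[0,0,0]],"fingers":[0.5,1,1,1,1]}' 50
```

```text
clock: 2.6
ee_pos: [656.0, 195.0, 203.4]
orientation: [-3.141, -0.0, 2.7]
contact_force: [-0.3, 0.0, 0.5]
grip_width: 85.4
grip_force: 0.0
clock: 3.22
ee_pos: [656.5, 194.7, 204.8]
orientation: [3.141, 0.001, 2.7]
contact_force: [-1.7, -0.1, 6.3]
grip_width: 57.6
grip_force: 54.2
```

```bash
python3 -m creep '{"offset":[[0,0,0.015],[0,0,0.04],[-0.01,0.03,0.05],[-0.025,0.075,0.05],[-0.038,0.115,0.05]],"rotation":[[0,0,0],[0,0,0],[0,0,0],[0,0,0],[0,0,0]],"fingers":[1,1,1,1,1]}'
python3 -m creep '{"offset":[[-0.0115,0.035,-0.005],[-0.0135,0.041,-0.015],[-0.0135,0.041,-0.025],[-0.0135,0.041,-0.025],[-0.0135,0.041,-0.025]],"rotation":[[0,0,0],[0,0,0],[0,0,0],[0,0,0],[0,0,0]],"fingers":[1,1,1,1,1]}'
python3 - <<'E'
from station import manip
from h import *
for n in("top","scene"):
    c=manip.read_camera(n); np.savez(n+"1.npz",**c)
    cv2.imwrite(f"pics/{n}1.png",cv2.resize(c["image"][:,:,::-1],None,fx=1.4,fy=1.4))
    uv,w=cloud(c); k=(np.hypot(*(w[:,:2]-[604.5,350.6]).T)<60)&(w[:,2]>30)&(w[:,2]<120); print(n,k.sum(),np.histogram(w[k,2],range(30,125,10))[0])
print(manip.get_obs()["ee_pos"])
E
```

```text
clock: 3.85
ee_pos: [617.6, 311.2, 254.8]
orientation: [3.141, 0.0, 2.7]
contact_force: [0.7, 0.2, -2.0]
grip_width: 57.7
grip_force: 54.3
clock: 4.47
ee_pos: [605.4, 349.3, 228.8]
orientation: [-3.141, 0.0, 2.698]
contact_force: [-0.7, -0.3, -3.1]
grip_width: 58.0
grip_force: 54.2
top 0 [0 0 0 0 0 0 0 0 0]
scene 1146 [  0  48 111 148 172 191 241  75 160]
[605.27417421 349.85528215 229.0403595 ]
```

View pics/scene1.png

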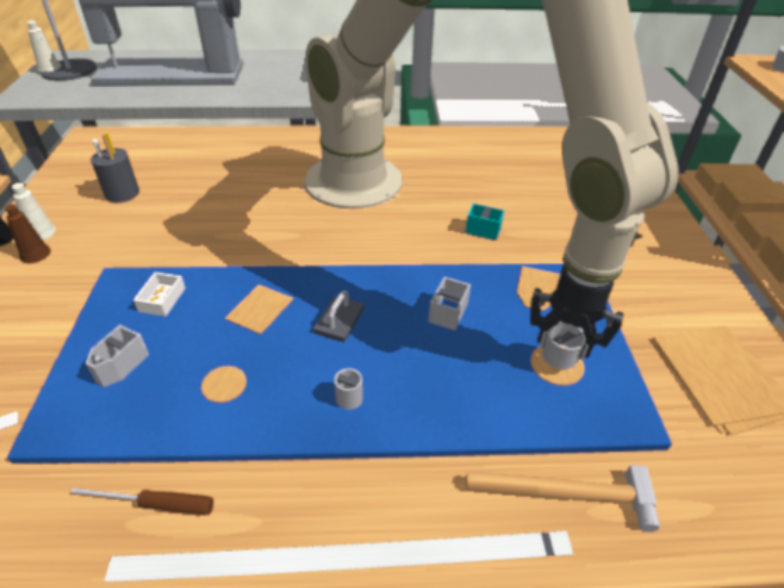

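The view shows the die held upright just above its blank at (558,358). I'll lower it gently.

```bash
python3 -m creep '{"offset":[[0,0,-0.008],[0,0,-0.015],[0,0,-0.019],[0,0,-0.021],[0,0,-0.022]],"rotation":[[0,0,0],[0,0,0],[0,0,0],[0,0,0],[0,0,0]],"fingers":[1,1,1,1,1]}'
python3 -m creep '{"offset":[[0,0,0]],"rotation":[[0,0,0]],"fingers":[1]}'
```

```text
clock: 5.2
ee_pos: [604.4, 350.7, 207.8]
orientation: [-3.141, -0.0, 2.7]
contact_force: [-7.1, -3.4, 17.2]
grip_width: 57.7
grip_force: 55.9
clock: 5.32
ee_pos: [604.4, 350.7, 207.9]
orientation: [-3.141, -0.0, 2.7]
contact_force: [-3.9, -2.9, 10.6]
grip_width: 58.0
grip_force: 55.4
```

```bash
python3 -m creep '{"offset":[[0,0,0],[0,0,0],[0,0,0],[0,0,0.03],[0,0,0.075]],"rotation":[[0,0,0],[0,0,0],[0,0,0],[0,0,0],[0,0,0]],"fingers":[0.5,0,0,0,0]}'
python3 -m creep '{"offset":[[0.01,-0.055,0],[0.02,-0.11,0],[0.03,-0.165,0],[0.035,-0.22,0],[0.045,-0.275,0]],"rotation":[[0,0,0],[0,0,0],[0,0,0],[0,0,0],[0,0,0]],"fingers":[0,0,0,0,0]}' 
python3 -m creep '{"offset":[[0.01,-0.047,0],[0.0156,-0.072,-0.02],[0.0156,-0.072,-0.05],[0.0156,-0.072,-0.07],[0.0156,-0.072,-0.078]],"rotation":[[0,0,0],[0,0,0],[0,0,0],[0,0,0],[0,0,0]],"fingers":[0,0,0,0,0]}' 
cat > look.py <<'E'
import sys
from station import manip
from h import *
# look.py tag  die x y  -> pose of that die from both cameras
tag,name,x,y,zl=sys.argv[1],sys.argv[2],float(sys.argv[3]),float(sys.argv[4]),23
for n in("top","scene"):
    c=manip.read_camera(n); cv2.imwrite(f"pics/{n}{tag}.png",cv2.resize(c["image"][:,:,::-1],None,fx=1.4,fy=1.4))
    try:
        q,e,m=die(c,name,(x,y),50,82); print(name,n,q[:2].round(1),np.degrees(q[2]).round(1),round(e,2),m)
    except Exception as E: print(n,"not seen",E)
o=manip.get_obs();print(o["clock"],o["ee_pos"],o["contact_force"])
E
python3 look.py 2 big_die 604 350
```

```text
clock: 5.95
ee_pos: [604.4, 350.7, 281.0]
orientation: [-3.139, -0.001, 2.7]
contact_force: [0.5, 0.6, 0.6]
grip_width: 85.5
grip_force: 0.0
clock: 6.58
ee_pos: [649.7, 74.1, 281.7]
orientation: [3.141, 0.0, 2.7]
contact_force: [0.3, 1.1, 0.1]
grip_width: 85.2
grip_force: 0.0
clock: 7.2
ee_pos: [665.0, 4.4, 202.3]
orientation: [-3.141, -0.002, 2.701]
contact_force: [-0.2, -0.2, -1.0]
grip_width: 85.5
grip_force: 0.0
big_die top [602.6 349.6] 26.9 6.36 177
big_die scene [604.9 349.5] -11.8 4.02 490
7.3 [665.13245865   4.50054266 202.9823049 ] [ 0.7393719   1.226455   -0.08208336]
```

```bash
python3 -m creep '{"offset":[[0,0,0],[0,0,0],[0,0,0],[0,0,0],[0,0,0.01]],"rotation":[[0,0,0],[0,0,0],[0,0,0],[0,0,0],[0,0,0]],"fingers":[0.5,1,1,1,1]}' 50
python3 -m creep '{"offset":[[0,0,0.02],[0,-0.02,0.04],[-0.01,-0.065,0.04],[-0.017,-0.11,0.04],[-0.024,-0.155,0.04]],"rotation":[[0,0,0],[0,0,0],[0,0,0],[0,0,0],[0,0,0]],"fingers":[1,1,1,1,1]}'
python3 -m creep '{"offset":[[-0.006,-0.037,-0.005],[-0.007,-0.0468,-0.015],[-0.007,-0.0468,-0.03],[-0.007,-0.0468,-0.038],[-0.007,-0.0468,-0.042]],"rotation":[[0,0,0],[0,0,0],[0,0,0],[0,0,0],[0,0,0]],"fingers":[1,1,1,1,1]}'
python3 -m creep '{"offset":[[0,0,-0.002],[0,0,-0.004],[0,0,-0.005],[0,0,-0.005]],"rotation":[[0,0,0],[0,0,0],[0,0,0],[0,0,0]],"fingers":[1,1,1,1]}'
```

```text
clock: 7.92
ee_pos: [665.0, 3.8, 213.8]
orientation: [-3.141, -0.001, 2.7]
contact_force: [0.1, -0.7, -2.1]
grip_width: 41.6
grip_force: 50.7
clock: 8.55
ee_pos: [640.7, -154.4, 255.4]
orientation: [-3.141, 0.002, 2.699]
contact_force: [1.0, -0.3, -3.1]
grip_width: 41.4
grip_force: 50.9
clock: 9.18
ee_pos: [634.5, -196.4, 210.8]
orientation: [3.141, -0.001, 2.702]
contact_force: [-0.0, 0.0, -2.1]
grip_width: 41.2
grip_force: 50.9
clock: 9.68
ee_pos: [634.4, -197.6, 207.8]
orientation: [3.141, 0.001, 2.7]
contact_force: [-1.9, 1.3, 5.6]
grip_width: 41.6
grip_force: 51.7
```

```bash
python3 -m creep '{"offset":[[0,0,0],[0,0,0],[0,0,0],[0,0,0.03],[0,0,0.075]],"rotation":[[0,0,0],[0,0,0],[0,0,0],[0,0,0],[0,0,0]],"fingers":[0.5,0,0,0,0]}'
python3 -m creep '{"offset":[[-0.016,-0.055,0],[-0.032,-0.11,0],[-0.046,-0.155,0],[-0.0502,-0.1713,0],[-0.0502,-0.1713,0]],"rotation":[[0,0,0],[0,0,-0.03],[0,0,-0.06],[0,0,-0.06],[0,0,-0.06]],"fingers":[0,0,0,0,0]}'
python3 look.py 3 small_die 634 -198
python3 -m creep '{"offset":[[0,0,-0.025],[0,0,-0.05],[0,0,-0.07],[0,0,-0.078],[0,0,-0.078]],"rotation":[[0,0,0],[0,0,0],[0,0,0],[0,0,0],[0,0,0]],"fingers":[0,0,0,0,0]}'
```

```text
clock: 10.3
ee_pos: [633.9, -197.9, 281.0]
orientation: [-3.141, -0.003, 2.7]
contact_force: [0.4, -0.8, 0.9]
grip_width: 85.2
grip_force: 0.0
clock: 10.92
ee_pos: [583.6, -370.3, 281.4]
orientation: [-3.142, -0.0, 2.638]
contact_force: [0.4, 0.8, 0.3]
grip_width: 85.3
grip_force: 0.0
small_die top [ 631.6 -197.5] 1.9 3.68 115
small_die scene [ 635.4 -196.5] -1.8 2.55 344
11.025 [ 584.87166624 -367.5035957   281.48715493] [ 0.70781911  1.34850373 -0.18230005]
clock: 11.65
ee_pos: [584.3, -368.8, 203.3]
orientation: [3.141, -0.001, 2.641]
contact_force: [0.5, 0.5, 0.4]
grip_width: 85.1
grip_force: 0.0
```

```bash
python3 -m creep '{"offset":[[0,0,0],[0,0,0],[0,0,0],[0,0,0],[0,0,0.02]],"rotation":[[0,0,0],[0,0,0],[0,0,0],[0,0,0],[0,0,0]],"fingers":[0.5,1,1,1,1]}' 60
python3 -m creep '{"offset":[[0,0,0.04],[0,0.01,0.07],[-0.01,0.04,0.08],[-0.02,0.09,0.08],[-0.034,0.14,0.08]],"rotation":[[0,0,0],[0,0,0],[0,0,0],[0,0,0],[0,0,0]],"fingers":[1,1,1,1,1]}'
python3 -m creep '{"offset":[[-0.012,0.05,0],[-0.024,0.1,0],[-0.036,0.15,0],[-0.048,0.2,0],[-0.06,0.25,0]],"rotation":[[0,0,0],[0,0,0.05],[0,0,0.1],[0,0,0.15],[0,0,0.182]],"fingers":[1,1,1,1,1]}'
python3 -m creep '{"offset":[[-0.012,0.05,0],[-0.024,0.1,0],[-0.036,0.15,0],[-0.048,0.2,0],[-0.06,0.25,0]],"rotation":[[0,0,0],[0,0,0],[0,0,0],[0,0,0],[0,0,0]],"fingers":[1,1,1,1,1]}'
python3 -m creep '{"offset":[[-0.01,0.045,0],[-0.0209,0.082,-0.01],[-0.0209,0.0925,-0.04],[-0.0209,0.0925,-0.07],[-0.0209,0.0925,-0.08]],"rotation":[[0,0,0],[0,0,0],[0,0,0],[0,0,0],[0,0,0]],"fingers":[1,1,1,1,1]}'
```

```text
clock: 12.28
ee_pos: [583.4, -369.0, 223.0]
orientation: [3.142, -0.003, 2.64]
contact_force: [-0.5, -0.7, -2.2]
grip_width: 45.1
grip_force: 61.9
clock: 12.9
ee_pos: [549.6, -228.0, 304.9]
orientation: [3.141, 0.001, 2.639]
contact_force: [1.3, 1.3, -3.2]
grip_width: 45.2
grip_force: 62.0
clock: 13.52
ee_pos: [489.5, 22.2, 304.7]
orientation: [3.141, 0.001, 2.823]
contact_force: [0.4, 0.3, -2.6]
grip_width: 45.5
grip_force: 62.0
clock: 14.15
ee_pos: [429.5, 272.3, 304.7]
orientation: [3.141, 0.001, 2.822]
contact_force: [0.6, 0.8, -2.9]
grip_width: 45.2
grip_force: 62.0
clock: 14.78
ee_pos: [408.8, 363.2, 223.1]
orientation: [-3.14, -0.001, 2.822]
contact_force: [0.1, 1.0, -2.8]
grip_width: 45.4
grip_force: 62.0
```

```bash
python3 look.py 4 tag_die 409 363
```

```text
top not seen zero-size array to reduction operation minimum which has no identity
tag_die scene [410.5 361.2] -19.0 2.14 344
14.875 [409.12266819 362.96876408 223.55922804] [-0.58073223  0.56736964 -2.10829448]
```

View pics/scene4.png

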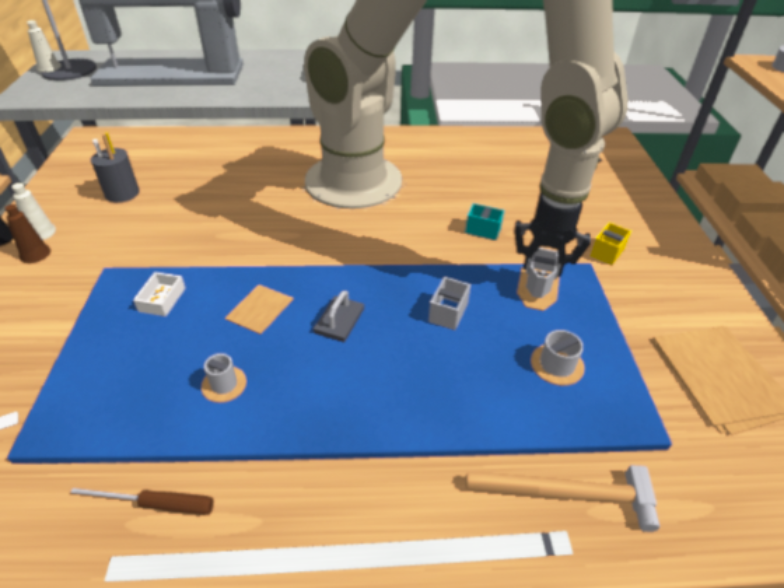

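The tag die hangs over its blank at (540,280) with the tip ends matching. The two placed round dies, at (562,352) and (220,372), look centred.

```bash
python3 -m creep '{"offset":[[0,0,-0.007],[0,0,-0.012],[0,0,-0.015],[0,0,-0.017],[0,0,-0.017]],"rotation":[[0,0,0],[0,0,0],[0,0,0],[0,0,0],[0,0,0]],"fingers":[1,1,1,1,1]}'
python3 -m creep '{"offset":[[0,0,0],[0,0,0],[0,0,0],[0,0,0.03],[0,0,0.075]],"rotation":[[0,0,0],[0,0,0],[0,0,0],[0,0,0],[0,0,0]],"fingers":[0.5,0,0,0,0]}'
python3 -m creep '{"offset":[[0.02,-0.05,0],[0.04,-0.1,0],[0.06,-0.15,0],[0.0719,-0.1823,0],[0.0719,-0.1823,0]],"rotation":[[0,0,0],[0,0,-0.05],[0,0,-0.1],[0,0,-0.131],[0,0,-0.131]],"fingers":[0,0,0,0,0]}'
python3 look.py 5 tag_die 409 363
python3 -m creep '{"offset":[[0,0,-0.025],[0,0,-0.05],[0,0,-0.07],[0,0,-0.078],[0,0,-0.078]],"rotation":[[0,0,0],[0,0,0],[0,0,0],[0,0,0],[0,0,0]],"fingers":[0,0,0,0,0]}'
```

```text
clock: 15.5
ee_pos: [409.2, 363.1, 207.6]
orientation: [3.141, 0.0, 2.822]
contact_force: [-1.7, -1.4, 10.1]
grip_width: 45.5
grip_force: 63.5
clock: 16.12
ee_pos: [409.0, 363.1, 281.4]
orientation: [-3.139, -0.001, 2.822]
contact_force: [1.2, 0.3, 0.4]
grip_width: 85.3
grip_force: 0.0
clock: 16.75
ee_pos: [481.9, 178.0, 281.7]
orientation: [-3.141, 0.001, 2.685]
contact_force: [-0.4, 0.7, -0.2]
grip_width: 85.5
grip_force: 0.0
tag_die top [409.3 362.5] -16.6 3.9 202
tag_die scene [410.3 361.7] -18.8 3.15 388
16.85 [481.08527734 181.05436724 281.66363569] [-0.08393543 -0.01793896 -0.36688722]
clock: 17.48
ee_pos: [480.7, 181.7, 203.4]
orientation: [-3.141, -0.001, 2.692]
contact_force: [-0.1, -0.1, 0.7]
grip_width: 85.4
grip_force: 0.0
```

```bash
python3 -m creep '{"offset":[[0,0,0],[0,0,0],[0,0,0],[0,0,0],[0,0,0.02]],"rotation":[[0,0,0],[0,0,0],[0,0,0],[0,0,0],[0,0,0]],"fingers":[0.5,1,1,1,1]}' 60
python3 -m creep '{"offset":[[0,0,0.04],[0,0,0.07],[0,-0.03,0.08],[-0.002,-0.075,0.08],[-0.005,-0.125,0.08]],"rotation":[[0,0,0],[0,0,0],[0,0,0],[0,0,-0.03],[0,0,-0.057]],"fingers":[1,1,1,1,1]}'
python3 -m creep '{"offset":[[-0.003,-0.05,0],[-0.006,-0.1,0],[-0.009,-0.15,0],[-0.012,-0.2,0],[-0.012,-0.2197,0]],"rotation":[[0,0,0],[0,0,0],[0,0,0],[0,0,0],[0,0,0]],"fingers":[1,1,1,1,1]}'
python3 -m creep '{"offset":[[0,0,-0.03],[0,0,-0.06],[0,0,-0.08],[0,0,-0.085],[0,0,-0.085]],"rotation":[[0,0,0],[0,0,0],[0,0,0],[0,0,0],[0,0,0]],"fingers":[1,1,1,1,1]}'
python3 look.py 6 rect_die 464 -164
```

```text
clock: 18.1
ee_pos: [480.7, 180.7, 223.4]
orientation: [-3.14, -0.001, 2.691]
contact_force: [-0.5, -0.2, -2.3]
grip_width: 49.4
grip_force: 63.2
clock: 18.73
ee_pos: [475.8, 55.0, 304.2]
orientation: [3.141, 0.001, 2.634]
contact_force: [1.5, -0.6, -3.5]
grip_width: 49.6
grip_force: 63.7
clock: 19.35
ee_pos: [463.0, -167.0, 303.9]
orientation: [-3.141, 0.0, 2.629]
contact_force: [0.0, 0.7, -3.6]
grip_width: 49.2
grip_force: 63.6
clock: 19.98
ee_pos: [464.0, -163.8, 218.9]
orientation: [-3.141, -0.0, 2.634]
contact_force: [0.9, 0.6, -3.3]
grip_width: 49.2
grip_force: 63.5
rect_die top [ 467.1 -157.5] 158.3 0.92 46
rect_die scene [ 466.7 -159.5] 147.0 2.37 385
20.075 [ 464.22124391 -163.87040313  219.46213137] [-0.16026407 -0.33124911 -3.67673937]
```

```bash
python3 -m creep '{"offset":[[0,0,-0.005],[0,0,-0.009],[0,0,-0.011],[0,0,-0.012],[0,0,-0.012]],"rotation":[[0,0,0],[0,0,0],[0,0,0],[0,0,0],[0,0,0]],"fingers":[1,1,1,1,1]}'
python3 -m creep '{"offset":[[0,0,0],[0,0,0],[0,0,0],[0,0,0.03],[0,0,0.075]],"rotation":[[0,0,0],[0,0,0],[0,0,0],[0,0,0],[0,0,0]],"fingers":[0.5,0,0,0,0]}'
python3 -m creep '{"offset":[[0.01,0.03,0.05],[0.015,0.06,0.1],[0.02,0.1,0.12],[0.03,0.14,0.12],[0.03,0.18,0.12]],"rotation":[[0,0,0],[0,0,0],[0,0,0],[0,0,0],[0,0,0]],"fingers":[0,0,0,0,0]}'
cat > fin.py <<'E'
from station import manip
from h import *
B=dict(big_die=(604.5,350.6,0),small_die=(634.3,-198,0),rect_die=(464,-163.8,-29.1),tag_die=(409.1,363.2,-18.3))
T=[]
for n in("top","scene"):
    c=manip.read_camera(n); im=c["image"][:,:,::-1].copy()
    for k,b in B.items():
        q,e,m=die(c,k,b[:2]); print(k,n,q[:2].round(1),np.degrees(q[2]).round(1),round(e,2),m)
        u,v=np.round(project(c,[[*b[:2],45]])[0]).astype(int); T.append(cv2.resize(im[v-25:v+25,u-25:u+25],(200,200),interpolation=cv2.INTER_CUBIC))
cv2.imwrite("pics/fin.png",np.vstack([np.hstack(T[:4]),np.hstack(T[4:])]))
E
python3 fin.py
```

```text
clock: 20.7
ee_pos: [463.9, -163.8, 207.5]
orientation: [3.141, 0.001, 2.634]
contact_force: [-2.1, 0.2, 13.0]
grip_width: 49.1
grip_force: 65.6
clock: 21.32
ee_pos: [463.9, -163.7, 281.5]
orientation: [-3.141, -0.003, 2.634]
contact_force: [0.6, -0.8, 0.3]
grip_width: 85.6
grip_force: 0.0
clock: 21.95
ee_pos: [494.4, 17.5, 402.1]
orientation: [3.141, 0.001, 2.634]
contact_force: [0.3, 0.1, -0.1]
grip_width: 85.2
grip_force: 0.0
big_die top [602.6 349.7] 2.8 6.42 175
small_die top [ 632.4 -197.2] -65.1 3.82 115Traceback (most recent call last):
  File "fin.py", line 8, in <module>
    q,e,m=die(c,k,b[:2]); print(k,n,q[:2].round(1),np.degrees(q[2]).round(1),round(e,2),m)
          ~~~^^^^^^^^^^^
  File "h.py", line 38, in die
    x0=(p.min(0)+p.max(0))/2
        ~~~~~^^^
    return umr_minimum(a, axis, None, out, keepdims, initial, where)
ValueError: zero-size array to reduction operation minimum which has no identity
```

```bash
python3 -m creep '{"offset":[[0,0.05,0.02],[0,0.1,0.04],[0,0.14,0.04],[0,0.18,0.04],[0,0.18,0.04]],"rotation":[[0,0,0],[0,0,0],[0,0,0],[0,0,0],[0,0,0]],"fingers":[0,0,0,0,0]}'
python3 fin.py
```

```text
clock: 22.62
ee_pos: [493.6, 199.2, 441.4]
orientation: [3.141, -0.001, 2.639]
contact_force: [0.2, -0.3, 0.2]
grip_width: 85.6
grip_force: 0.0
big_die top [602.4 349.9] -0.2 6.36 177
small_die top [ 631.7 -196.7] 71.4 3.83 112
rect_die top [ 464.2 -163.5] 150.3 4.57 164
tag_die top [409.1 362.6] -16.1 3.83 197
big_die scene [605.1 349.6] -12.3 3.98 491
small_die scene [ 635.7 -196.8] -0.2 2.69 342
rect_die scene [ 464.2 -162.1] -29.2 2.07 561
tag_die scene [410.5 361.9] -18.5 3.18 387
```

View pics/fin.png

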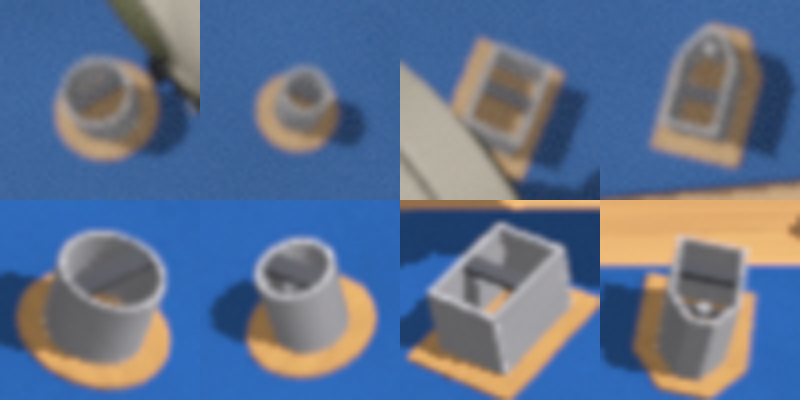

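The crops show all four dies standing upright on their own blanks with an even margin. The tag tip matches its blank, and same-camera offsets average about 1 mm. I'm handing in.

```bash
python3 -c "
from station import manip
print(manip.hand_in())"
```

```text
the job is handed in; nothing more can be done
None
```

All four dies were set down on their matching blanks, centred to about 1–2 mm by camera, with the tag tip matched. I never gripped or touched the weight and tub, and the job is handed in at about 23 s; no verdict came back.

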